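# Gauge a damper pin on the washer lid

## Robot

A 6-joint arm with a two-finger parallel gripper is mounted at the origin on the work surface. World frame = base frame: x ahead of the robot, y to its left, z up, the work surface at z = 0. Lengths are in m, angles in rad, forces in N, time in s.
With the tool pointing down it reaches from about 0.35 to 0.775 m from the base axis. Payload 5.5 kg.
Tool frame: the origin (TCP) lies at the very end of the fingers, on their centre line; the grasp point (between the pads) lies 19 mm behind it; z points along the fingers, y is the direction in which the jaws open and shut (so a half turn about z gives the same grasp; the last joint's range is limited). The gripper opens to 85 mm and grips with 20 to 120 N. Pads are 22 mm wide; open, the fingers measure 114 mm over their backs; the gripper's body (76 mm by 85 mm) begins 54 mm behind the grasp point. The pads swing forward as they close: fully open they stand 13 mm farther back than shut.
Start: joints at [1.112, 0.313, 0.046, 1.304, 0, 1.431], TCP at [0.18, 0.546, 0.231] pointing down, gripper open.
Joint ranges: [-2.76, 2.76], [-0.86, 1.69], [-1.03, 1.26], [-2.2, 2.34], [-1.47, 1.5], [-3.14, 3.14]. Speed limits (rad/s): [2.57, 2.57, 3.14, 3.14, 3.14, 3.14].

## Interface

Orientations are given as a unit quaternion [w, x, y, z].
In Python, from workcell import get_state, vision, workorder, silhouettes, tip_of gives the robot as it stands.
- The arm moves only by the shell command python3 -m inch 'ROWS' [FORCE]. ROWS is JSON, a list of rows, each a list of 7 numbers: the shift along the tool's x, y, z in cm, then the turn, a rotation vector about the tool's x, y, z in degrees, then the finger opening in cm, from 0 to 8.54. In form: [[dx, dy, dz, rx, ry, rz, hand], ...]. A call has 1 to 5 rows; each row shifts and turns the commanded pose from where the row before left it, along the tool's axes as they then stand; what a row does not reach is not made up. A row lasts 1/10 s, in which the tool goes at most 50 mm and 8.59 degrees, less where a joint would pass 70% of its speed; a pose out of reach is approached as far as the arm can. A call with a gripper value outside its range is refused whole. The fingers move at their own pace and stop on an object; FORCE is the grip in N (left out, the last holds). Time passes only in rows, so rows that do not move let the fingers close. It gives the time, the measured TCP pose, the force and the opening at its end, in the units of the state.
- get_state(): the state, without advancing time (a new reading comes with each control period).
- vision.read_camera(name): name is "scene" or "side" or "wrist"; returns a dict with "pixels" (384x512x3 uint8, red, green, blue), "depth" (384x512 float32, m along the optical axis (not along the pixel's ray), 0 where there is no reading), "mtx" (3x3 intrinsics, pixels), "k1" (the pictures are not rectified: a ray, as slopes to the right and down, at radius r is drawn at 1 + k1 r^2 times it, then the intrinsics apply), "T" (4x4, takes a point from camera to world coordinates); the wrist camera has in their place "tool_from_camera" (4x4, takes a point from camera to tool coordinates, whose origin is the TCP and whose axes are the flange's). Camera axes: x right, y up, looking along -z (the intrinsics and any distortion apply to the point x, -y, -z); pixel columns grow to the right and rows downward; lengths in m; the calibration is good to about 2 mm. A picture is of the moment at which its call begins: read the wrist's pose just before it.
- workorder.hand_in(): hands the job in, once; it reports no verdict.
Trained networks look in a picture, given as the dict that the camera call returned (one of the last four; its "shot" number tells which), for a name from the list of things; names that differ only in an ending like _2 or _b are one class to them, and where a whole thing is asked for, a point or a joint stands for the part that bears it (a point fixed in the world has none). Each returns a list of dicts, best first, with "confidence" (0 to 1); they miss things now and then, are a little off and sometimes report something else, mostly with a low value. They report only what shows in the picture. A call takes as long as a camera call.
- silhouettes(picture, label): "mask" (384x512 bool, what is visible of it) and "location" ([column, row] in pixels, amid what is visible of it).
- tip_of(picture, label): "location" ([column, row] in pixels: a listed point, or the origin of a listed thing).
The state is a dict: "clock": time; "joint_pos": joint angles; "qvel": joint speeds; "tau": joint torques, N m; "tcp_pos": TCP position; "orientation": TCP orientation; "wrist_force": force on the tool from outside, world axes, zero at the start; "ft_torque": the same for the moment, N m; "finger_gap": finger opening in m.
Only numpy, scipy, OpenCV 4.12 (cv2) and the standard library are available. Lean on these libraries where they do the work, as an engineer would, in place of code of your own. Each camera call takes 0.05 s, during which the arm holds its last target.

## Task

Take the pin that hangs in the middle slot of the tray and size it on the hole gauge: put its shank right through the largest hole first, then step down to smaller holes until one refuses it, pressing only gently so that nothing is forced. Then leave it standing upright in the smallest hole that it passed, pushed fully home with its head down on the plate, and leave the other two pins, the jar, the spray bottle and the caddy as they are.

Things in the scene. Friction and masses are not known exactly. Their poses are not given: they have to be found in the camera images.
- pin_a: plain steel pin: round shank 52 mm long with flat foot (0.8 mm chamfer), on top a round grip head 32 mm in diameter, 26 mm tall; 0.14 to 0.35 kg. Origin: centre of the foot; z: along the pin, up to the head. The three pins have equal heads and lengths, but shanks of 22, 18 and 14 mm; which pin has which is not known beforehand. It hangs in a tray slot
- pin_b: plain steel pin: round shank 52 mm long with flat foot (0.8 mm chamfer), on top a round grip head 32 mm in diameter, 26 mm tall; 0.14 to 0.35 kg. Origin: centre of the foot; z: along the pin, up to the head. The three pins have equal heads and lengths, but shanks of 22, 18 and 14 mm; which pin has which is not known beforehand. It hangs in a tray slot
- pin_c: plain steel pin: round shank 52 mm long with flat foot (0.8 mm chamfer), on top a round grip head 32 mm in diameter, 26 mm tall; 0.14 to 0.35 kg. Origin: centre of the foot; z: along the pin, up to the head. The three pins have equal heads and lengths, but shanks of 22, 18 and 14 mm; which pin has which is not known beforehand. It hangs in a tray slot
- tray: hard grey plastic tray, 130 (x) by 178 (y) mm, fixed. Origin: centre of its underside. Dividers in pairs, 66 mm tall, form three slots along its x, 25 mm wide and open on top, at y = -54, 0 and +54 mm. One pin hangs upright in each, its head's underside on the divider tops, its foot 14 mm above the washer lid, within 26 mm of the slot's middle
- gauge: hole gauge, fixed and rigid: aluminium plate 156 (x) by 50 (y) by 10 mm on a leg at each end, top 75 mm above the lid, free below. Origin: under the plate's centre, on the lid. Four through holes in a row along x, 36 mm apart. A shank is 1.4 mm thinner than the smallest hole it passes, 2.6 mm thicker than the next. A pin gripped and driven on against the plate soon exceeds 35 N, which spoils it
- gauge_hole0 (a point): centre of a gauge hole's mouth, level with the plate's top: hole 1, the largest, at the gauge's x = -54 mm, bore 23.4 mm, almost without bevel. Axes as the gauge (z up). A pin too thick for it, or more than about 1 mm off its centre, comes to rest with its foot on the plate
- gauge_hole1 (a point): centre of a gauge hole's mouth, level with the plate's top: hole 2, at x = -18 mm, bore 19.4 mm, almost without bevel. Axes as the gauge (z up). A pin too thick for it, or more than about 1 mm off its centre, comes to rest with its foot on the plate
- gauge_hole2 (a point): centre of a gauge hole's mouth, level with the plate's top: hole 3, at x = +18 mm, bore 15.4 mm, almost without bevel. Axes as the gauge (z up). A pin too thick for it, or more than about 1 mm off its centre, comes to rest with its foot on the plate
- gauge_hole3 (a point): centre of a gauge hole's mouth, level with the plate's top: hole 4, the smallest, at x = +54 mm, bore 11.4 mm, almost without bevel. Axes as the gauge (z up). A pin too thick for it, or more than about 1 mm off its centre, comes to rest with its foot on the plate
- spray_bottle: upright white spray bottle, 72 mm in diameter, 230 mm tall, loose; origin: centre of its underside. Not part of the work
- jar: small glass jar with a steel lid, 62 mm in diameter, 75 mm tall, loose; origin: centre of its underside. Not part of the work
- caddy: round white turntable caddy, 160 mm in diameter, holding a brush and a scoop that reach 150 mm up; it turns freely about its middle; origin: on the lid under its axis. Not part of the work

How it is judged:
By the outcome, as a careful person would: the job done as asked, in the order asked, and still so for the second after the job is handed in, with the robot touching nothing.
It also fails if it takes over 69 s, if anything falls off the work surface, if the arm or the gripper's body presses on something with over 40 N, if the wrist force passes 120 N, or if a joint passes its speed limit or range.

## Working session

There is one attempt and no reset: what is moved stays moved. The work goes in short steps, Python scripts to look and compute and a shell command to move; the robot and the scene stay as the last step left them, time stands still between calls to the robot, and variables do not carry over. Pictures are saved under pics/ and viewed, and the job is handed in when it is done.

```bash
ls; mkdir -p pics; cat > h.py <<'E'
import numpy as np, cv2
from scipy.spatial.transform import Rotation as R
from workcell import get_state, vision, workorder, silhouettes, tip_of
def save(p,n,s=1): cv2.imwrite('pics/'+n+'.png',cv2.cvtColor(cv2.resize(p['pixels'],None,fx=s,fy=s),cv2.COLOR_RGB2BGR))
def toolT(st):
    T=np.eye(4);q=st['orientation'];T[:3,:3]=R.from_quat([q[1],q[2],q[3],q[0]]).as_matrix();T[:3,3]=st['tcp_pos'];return T
def camT(p,st=None):
    return np.array(p['T']) if 'T' in p else toolT(st)@np.array(p['tool_from_camera'])
def ray(p,uv):
    m=np.array(p['mtx']);k=p['k1'];d=np.array([(uv[0]-m[0,2])/m[0,0],(uv[1]-m[1,2])/m[1,1]])
    s=d.copy()
    for _ in range(30): s=d/(1+k*(s@s))
    return np.array([s[0],-s[1],-1.])
def atz(p,uv,z,st=None):
    T=camT(p,st);d=T[:3,:3]@ray(p,uv);o=T[:3,3];return o+d*(z-o[2])/d[2]
def atdepth(p,uv,st=None,dep=None):
    T=camT(p,st);u,v=int(round(uv[0])),int(round(uv[1]))
    dep=p['depth'][v,u] if dep is None else dep
    return T[:3,:3]@(ray(p,uv)*dep)+T[:3,3]
def cloud(p,st=None,mask=None):
    m=np.array(p['mtx']);k=p['k1'];vv,uu=np.nonzero((p['depth']>0)&(np.ones((384,512),bool) if mask is None else mask))
    d=np.stack([(uu-m[0,2])/m[0,0],(vv-m[1,2])/m[1,1]],1);s=d.copy()
    for _ in range(30): s=d/(1+k*(s**2).sum(1,keepdims=True))
    z=p['depth'][vv,uu];P=np.stack([s[:,0]*z,-s[:,1]*z,-z],1);T=camT(p,st);return P@T[:3,:3].T+T[:3,3],uu,vv
def proj(p,X,st=None):
    T=np.linalg.inv(camT(p,st));c=T[:3,:3]@np.array(X)+T[:3,3];s=np.array([c[0],-c[1]])/-c[2];s=s*(1+p['k1']*(s@s));m=np.array(p['mtx']);return np.array([s[0]*m[0,0]+m[0,2],s[1]*m[1,1]+m[1,2]])
E
python3 - <<'E'
from h import *
st=get_state();print(st)
for n in ['scene','side','wrist']:
    p=vision.read_camera(n);save(p,n+'0',1.5);print(n,p['k1'],camT(p,st).round(3).tolist())
    for l in ['gauge','tray','pin_b','gauge_hole0','gauge_hole3','jar','spray_bottle','caddy']:
        try:
            for r in tip_of(p,l)[:4]: print(l,r['confidence'],np.round(r['location'],1), atdepth(p,r['location'],st).round(4))
        except Exception as e: print(l,e)
E
```

```text
pics
{'clock': 0.0, 'joint_pos': array([1.11238174e+00, 3.13980236e-01, 4.49880381e-02, 1.30357927e+00,
       1.09045216e-05, 1.43122291e+00]), 'qvel': array([-0.00107055,  0.00086105, -0.00065496, -0.00180865,  0.0012314 ,
        0.00079449]), 'tau': array([ 9.90658555e-04, -4.80626106e+01,  2.98534477e+01,  1.92982354e-02,
        6.82979339e-05, -4.87225833e-06]), 'tcp_pos': array([0.18001253, 0.54557232, 0.23042403]), 'orientation': array([-2.66652470e-04,  1.58746111e-01,  9.87319039e-01, -8.46586693e-04]), 'wrist_force': array([ 0.17859238,  1.08722768, -0.87770951]), 'ft_torque': array([-0.02339491,  0.03862053, -0.01354985]), 'finger_gap': 0.08536829807717647}
scene -0.13596657363206535 [[-0.419, -0.474, 0.775, 1.35], [0.908, -0.196, 0.371, 0.394], [-0.024, 0.859, 0.512, 0.585], [0.0, 0.0, 0.0, 1.0]]
gauge 0.26 [194.9 257.4] [ 0.7811 -0.012   0.0306]
tray 0.61 [197.9 193.8] [ 0.5955 -0.1141  0.0507]
gauge_hole0 0.95 [301.2 194.8] [0.5494 0.125  0.0774]
gauge_hole0 0.88 [312.8 189.3] [0.5184 0.1415 0.0784]
gauge_hole0 0.82 [342.3 184.3] [0.4637 0.1951 0.0741]
gauge_hole0 0.5
[... 1079 characters left out ...]
4 191.8] [0.5382 0.2464 0.0014]
gauge_hole0 0.64 [211.1 191.5] [0.5502 0.1115 0.0781]
gauge_hole0 0.58 [192.8 191.7] [0.5269 0.1502 0.0685]
gauge_hole3 0.97 [159.6 189.3] [0.477  0.2114 0.0702]
gauge_hole3 0.88 [174.4 191.8] [0.5382 0.2464 0.0014]
gauge_hole3 0.64 [211.1 191.5] [0.5502 0.1115 0.0781]
gauge_hole3 0.58 [192.8 191.7] [0.5269 0.1502 0.0685]
jar 0.74 [307.6 201.7] [ 0.7266 -0.035   0.0226]
spray_bottle 0.61 [189.1 149.7] [0.6567 0.326  0.0308]
caddy 0.8 [400.7 261.1] [ 0.6978 -0.3047  0.0484]
caddy 0.37 [172.6 192.2] [0.4921 0.1815 0.0699]
wrist -0.05295266812300653 [[0.313, -0.899, -0.306, 0.102], [0.95, 0.296, 0.103, 0.573], [-0.002, -0.323, 0.947, 0.373], [0.0, 0.0, 0.0, 1.0]]
```

View pics/scene0.png

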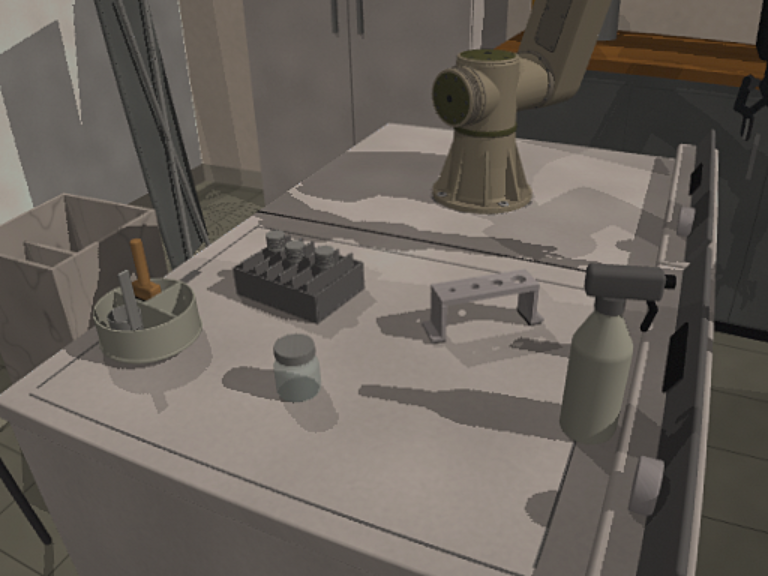

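View pics/side0.png

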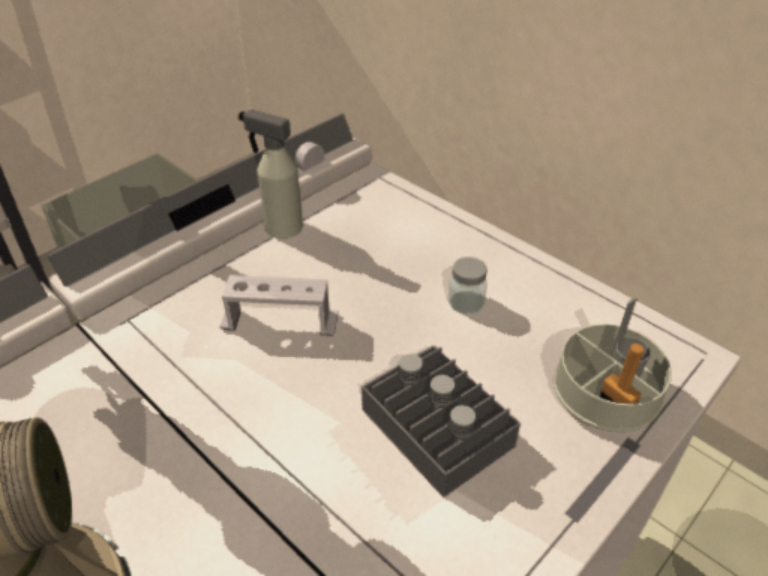

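View pics/wrist0.png

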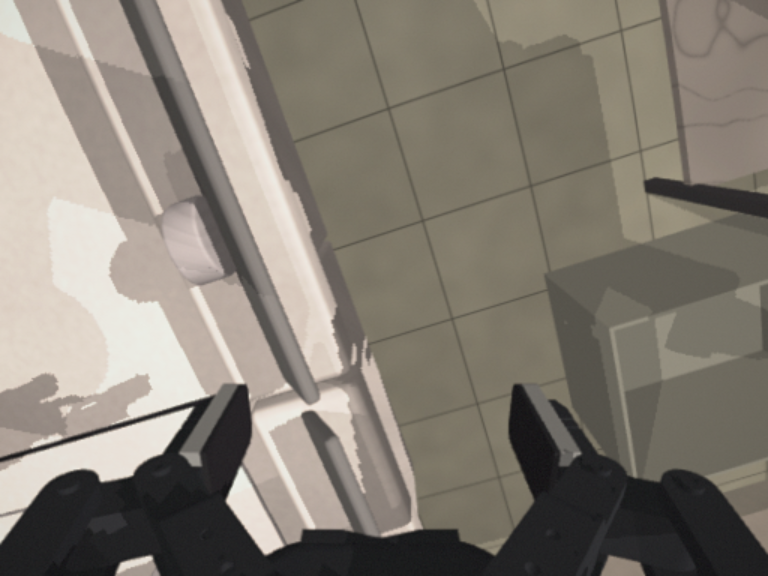

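The scene and side pictures agree. In the side view (1.5x), the gauge holes run from (240,286), the largest, to (309,290), the smallest. The three pin heads are at (410,367), (442,387) and (463,418), so the middle pin is the one at (442,387). Next I'll measure with depth.

```bash
cat > m.py <<'E'
from h import *
import sys
st=get_state();print(st['clock'])
for n in ['scene','side']:
    p=vision.read_camera(n);np.savez(n+'.npz',**{k:v for k,v in p.items()})
    C,u,v=cloud(p)
    # deck level
    ok=(C[:,0]>.3)&(C[:,0]<.8)&(C[:,1]>-.4)&(C[:,1]<.4)
    h,e=np.histogram(C[ok,2],bins=np.arange(-.01,.02,.001));print(n,'deck',e[h.argmax()])
    t=ok&(C[:,2]>.084)&(C[:,2]<.1)&(C[:,0]>.38)&(C[:,0]<.66)&(C[:,1]<-.03)&(C[:,1]>-.3)
    im=np.zeros((384,512),np.uint8);im[v[t],u[t]]=1
    k,lab,s,c=cv2.connectedComponentsWithStats(im)
    L=lab[v,u]
    for i in range(1,k):
        if s[i,4]>15:
            q=C[t&(L==i)];print('head',s[i],q.mean(0).round(4),q.min(0).round(3),q.max(0).round(3),np.median(q[:,2]).round(4))
    t=ok&(C[:,2]>.07)&(C[:,2]<.082)&(C[:,0]>.4)&(C[:,0]<.6)&(C[:,1]<.25)&(C[:,1]>.06)
    q=C[t];print('plate',q.mean(0).round(4),np.median(q[:,2]));r=cv2.minAreaRect((q[:,:2]*1000).astype(np.float32));print(r)
    t=ok&(C[:,2]>.055)&(C[:,2]<.075)&(C[:,0]>.38)&(C[:,0]<.66)&(C[:,1]<-.03)&(C[:,1]>-.3)
    q=C[t];print('tray',q.mean(0).round(4),cv2.minAreaRect((q[:,:2]*1000).astype(np.float32)))
    r=tip_of(p,'gauge_hole0')
    for a in r[:6]: print(a['confidence'],np.round(a['location'],1),atz(p,a['location'],.075).round(4))
    r=silhouettes(p,'pin_a')
    for a in r[:6]: print('pin',a['confidence'],np.round(a['location'],1),a['mask'].sum(),atz(p,a['location'],.085).round(4))
E
python3 m.py
```

```text
1.35
scene deck 0.0009999999999999905
head [177 154  13   8  90] [ 0.5119 -0.2039  0.0911] [ 0.493 -0.222  0.084] [ 0.525 -0.19   0.095] 0.0921
head [190 160  13  10  96] [ 0.5326 -0.1529  0.0913] [ 0.514 -0.17   0.084] [ 0.545 -0.139  0.096] 0.0925
head [210 164  13  10 103] [ 0.5313 -0.0977  0.0909] [ 0.511 -0.115  0.084] [ 0.544 -0.084  0.095] 0.0922
plate [0.5117 0.162  0.0754] 0.07587250136770618
((506.8799133300781, 162.08706665039062), (55.99421310424805, 156.92755126953125), 40.295780181884766)
tray [ 0.5392 -0.1502  0.0631] ((527.069091796875, -147.6201629638672), (164.20501708984375, 127.62995147705078), 81.71415710449219)
0.66 [331.1 190.6] [0.5027 0.1796 0.075 ]
0.6 [299.9 192.7] [0.5382 0.1181 0.075 ]
0.59 [315.2 191.9] [0.5218 0.1484 0.075 ]
0.58 [341.2 185.8] [0.473  0.1949 0.075 ]
0.35 [101.7 226. ] [ 0.8175 -0.209   0.075 ]
pin 0.54 [193.4 164.8] 189 [ 0.5273 -0.1646  0.085 ]
pin 0.47 [217.7 172.2] 173 [ 0.5388 -0.0895  0.085 ]
side deck -8.673617379884035e-18
head [266 236  16  15 186] [ 0.5241 -0.1049  0.0918] [ 0.51  -0.119  0.084] [ 0.543 -0.088  0.097] 0.0927
head [287 250  16  15 199] [ 0.5253 -0.1596  0.0918] [ 0.511 -0.174  0.084] [ 0.543 -0.142  0.096] 0.0924
head [300 270  17  16 224] [ 0.5042 -0.2106  0.0916] [ 0.489 -0.225  0.084] [ 0.522 -0.194  0.095] 0.0922
plate [0.5059 0.157  0.0757] 0.07610959579438248
((506.4209899902344, 160.14642333984375), (55.849971771240234, 155.56448364257812), 40.543731689453125)
tray [ 0.5181 -0.1609  0.0634] ((523.1837158203125, -158.35092163085938), (175.7100830078125, 127.24594116210938), 80.86935424804688)
0.95 [160.4 189.1] [0.4759 0.2058 0.075 ]
0.8 [192.8 190.1] [0.5262 0.1484 0.075 ]
0.63 [174.4 192.4] [0.4915 0.173  0.075 ]
0.56 [207.7 196.2] [0.5363 0.1078 0.075 ]
pin 0.73 [309.7 278.9] 294 [ 0.5088 -0.2117  0.085 ]
pin 0.68 [290.9 259.8] 318 [ 0.5195 -0.1559  0.085 ]
pin 0.67 [276.4 247. ] 292 [ 0.5245 -0.1133  0.085 ]
```

```bash
python3 -m inch '[[-2,-1.5,-0.4,0,0,0,6],[-4,-3,-0.4,0,0,0,6],[-4,-3,-0.4,0,0,0,6],[-4,-3,-0.4,0,0,0,6],[-4,-3,-0.4,0,0,0,6]]'; python3 -m inch '[[-4,-3,0,0,0,0,6],[-4,-3,0,0,0,0,6],[-4,-3,0,0,0,0,6],[-4,-3,0,0,0,0,6],[-4,-3,0,0,0,8,6]]';python3 -m inch '[[-4,-3,0,0,0,8,6],[0,0,0,0,0,8.5,6],[0,0,0,0,0,8.5,6],[0,0,0,0,0,8.5,6],[0,0,0,0,0,8.5,6]]'; python3 -m inch '[[0,0,0,0,0,8.5,6],[0,0,0,0,0,8.5,6],[0,0,0,0,0,8.5,6],[0,0,0,0,0,5.5,6],[0,0,0,0,0,0,6]]'
```

```text
clock: 2.15
tcp_pos: [0.3092, 0.3605, 0.2515]
orientation: [0.0, 0.158, 0.987, 0.0]
wrist_force: [0.1, 0.3, 0.2]
finger_gap: 0.0601
clock: 2.65
tcp_pos: [0.4523, 0.155, 0.2516]
orientation: [0.0, 0.229, 0.974, 0.0]
wrist_force: [0.3, 0.5, 0.5]
finger_gap: 0.0601
clock: 3.15
tcp_pos: [0.4741, 0.1118, 0.2513]
orientation: [-0.0, 0.564, 0.826, 0.0]
wrist_force: [-0.1, -0.2, -0.1]
finger_gap: 0.0601
clock: 3.65
tcp_pos: [0.474, 0.1122, 0.2513]
orientation: [0.0, 0.762, 0.648, 0.0]
wrist_force: [-0.9, 0.3, -0.3]
finger_gap: 0.0601
```

```bash
cat > g.py <<'E'
from h import *
import sys
st=get_state();p=vision.read_camera('wrist');save(p,sys.argv[1],1.5)
np.savez('w_'+sys.argv[1]+'.npz',Tt=toolT(st),**p)
print(st['clock'],st['joint_pos'].round(2),st['tcp_pos'].round(4),toolT(st)[:3,:3].round(3).tolist(),st['wrist_force'].round(1))
C,u,v=cloud(p,st)
for r in tip_of(p,'gauge_hole0')[:5]: print(r['confidence'],np.round(r['location'],1),atz(p,r['location'],.075,st).round(4))
E
python3 g.py gauge1
```

```text
3.65 [ 0.07  0.14 -0.13  1.3   0.    1.8 ] [0.474  0.1122 0.2513] [[0.161, 0.987, 0.0], [0.987, -0.161, 0.0], [0.0, 0.0, -1.0]] [-0.9  0.3 -0.3]
0.88 [291.  134.1] [0.5209 0.1487 0.075 ]
0.8 [310.3 159.4] [0.5379 0.1189 0.075 ]
0.55 [269.2 110.1] [0.502  0.1762 0.075 ]
```

View pics/gauge1.png

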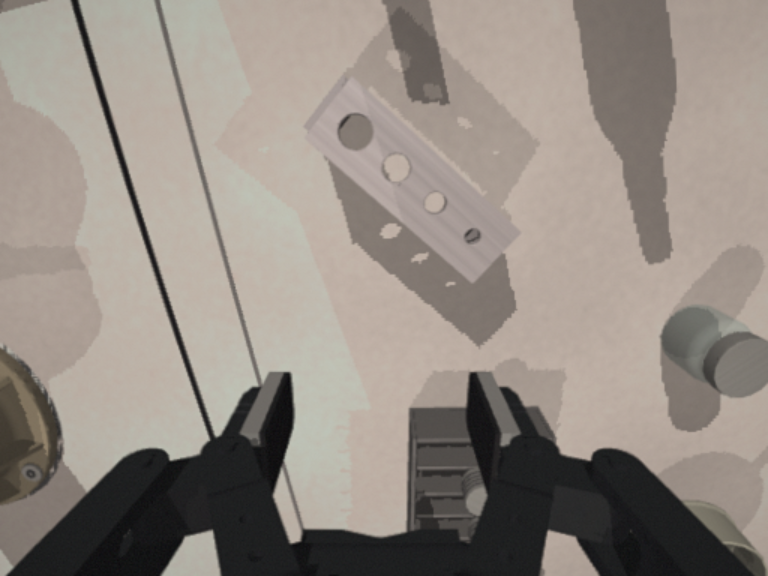

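The wrist view (1.5x) shows the gauge holes at (355,131), (396,167), (434,202) and (473,236), largest to smallest, with the tray at the lower middle. I'll view each hole from directly above, then view the pin the same way, so that calibration bias cancels.

```bash
cat >> h.py <<'E'
def load(n):
    d=np.load('w_'+n+'.npz');p={k:d[k] for k in d.files if k!='Tt'};p['k1']=float(p['k1']);T=d['Tt']
    q=R.from_matrix(T[:3,:3]).as_quat();return p,{'tcp_pos':T[:3,3],'orientation':np.array([q[3],*q[:3]])}
def holes(p,st,z=.075,lo=.0715,near=None):
    C,u,v=cloud(p,st)
    im=np.zeros((384,512),np.uint8);pl=np.zeros_like(im)
    pl[v[C[:,2]>lo],u[C[:,2]>lo]]=1;pl[p['depth']==0]=0
    im=1-pl
    k,lab,s,c=cv2.connectedComponentsWithStats(im,connectivity=4)
    out=[]
    for i in range(1,k):
        if 15<s[i,4]<6000 and s[i,2]<1.6*s[i,3]+3 and s[i,3]<1.6*s[i,2]+3:
            cs,_=cv2.findContours((lab==i).astype(np.uint8),cv2.RETR_EXTERNAL,cv2.CHAIN_APPROX_NONE)
            q=np.array([atz(p,x[0],z,st)[:2] for x in cs[0]])
            (cx,cy),r=cv2.minEnclosingCircle((q*1000).astype(np.float32))
            out.append((s[i,4],c[i].round(1),round(cx,2),round(cy,2),round(2*r,2)))
    return out
E
python3 - <<'E'
from h import *
p,st=load('gauge1')
for o in holes(p,st): print(o)
for uv in [(355,131),(396,167),(434,202),(473,236)]: print(atz(p,np.array(uv)/1.5,.075,st).round(4))
C,u,v=cloud(p,st);ok=(C[:,2]>.07)&(C[:,2]<.08)&(C[:,0]<.62)&(C[:,1]<.3);print(np.median(C[ok,2]),cv2.minAreaRect((C[ok,:2]*1000).astype(np.float32)))
T=toolT(st)[:3,:3];print(T.T@(np.array([.4845,.2065,.175])-st['tcp_pos'])*100)
E
```

```text
(np.int32(454), array([237.1,  88. ]), 473.57, 202.32, 23.43)
(np.int32(291), array([263.3, 111.5]), 495.92, 175.72, 19.15)
(np.int32(164), array([289.4, 134.8]), 519.03, 148.22, 15.16)
(np.int32(76), array([314.2, 157. ]), 542.28, 120.62, 10.53)
(np.int32(801), array([129.7, 371.1]), 248.88, -137.42, 83.01)
(np.int32(802), array([376.3, 371.1]), 610.34, -196.71, 83.25)
[0.4733 0.2031 0.075 ]
[0.4966 0.1758 0.075 ]
[0.5191 0.1484 0.075 ]
[0.5435 0.1203 0.075 ]
0.0753498351573198 ((531.5350952148438, 48.156036376953125), (117.69998931884766, 391.2789001464844), 11.617249488830566)
[ 9.47247859 -0.48291378  7.63295425]
```

```bash
python3 -m inch '[[3,-0.5,2.5,0,0,0,6],[3,-0.5,2.5,0,0,0,6],[2.9,-0.5,2.6,0,0,0,6],[0,0,0,0,0,0,6],[0,0,0,0,0,0,6]]'; python3 g.py h1; python3 - <<'E'
from h import *
p,st=load('h1')
for o in holes(p,st): print(o)
print(np.array([.4957-st['tcp_pos'][0],.1748-st['tcp_pos'][1],0])@toolT(st)[:3,:3]*100)
E
```

```text
clock: 4.25
tcp_pos: [0.4729, 0.2028, 0.1747]
orientation: [-0.0, 0.761, 0.649, -0.001]
wrist_force: [0.3, 0.3, 0.5]
finger_gap: 0.0599
4.25 [ 0.25  0.22 -0.22  1.13 -0.    1.98] [0.4729 0.2028 0.1747] [[0.158, 0.987, -0.001], [0.987, -0.158, -0.001], [-0.001, -0.001, -1.0]] [0.3 0.3 0.5]
0.95 [338.1 269.7] [0.5402 0.1208 0.075 ]
0.82 [316.1 245.8] [0.5222 0.1489 0.075 ]
0.67 [285.4 225.2] [0.4975 0.1733 0.075 ]
0.58 [254.1 196.7] [0.4747 0.2035 0.075 ]
(np.int32(525), array([252. , 196.8]), 472.91, 203.45, 22.54)
(np.int32(323), array([283.3, 222.4]), 496.0, 175.87, 18.76)
(np.int32(134), array([312. , 245.4]), 519.21, 148.39, 14.47)
(np.int32(801), array([129.7, 371.1]), 305.28, 31.87, 63.33)
(np.int32(801), array([376.3, 371.1]), 580.47, -11.9, 63.25)
[-2.40752842e+00  2.69095743e+00 -1.51537214e-03]
```

View pics/h1.png

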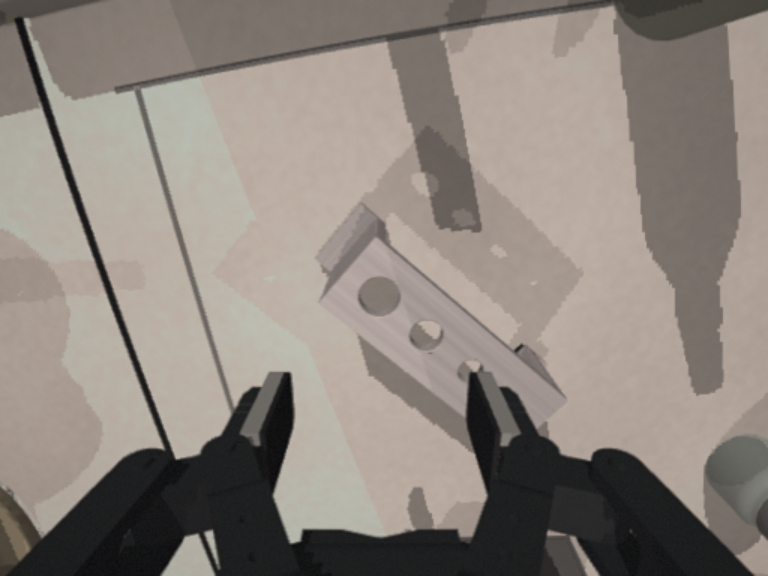

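Hole 1 sits at about (378,295) in the 1.5x view. The hole walls bias the outline, so I'll fit with a proper model and take two more views.

```bash
cat >> h.py <<'E'
from scipy.optimize import minimize
def fitc(p,st,c0,Rr,kind,ztop,lo,win=.03):
    """fit disc centre. kind 'hole' (intersection of discs ztop..lo) or 'head' (union)"""
    T=camT(p,st);uv0=proj(p,[*c0,ztop],st);w=38
    u0,v0=[int(round(x)) for x in uv0]
    uu,vv=np.meshgrid(np.arange(max(0,u0-w),min(512,u0+w)),np.arange(max(0,v0-w),min(384,v0+w)))
    rays=np.array([T[:3,:3]@ray(p,(a,b)) for a,b in zip(uu.ravel(),vv.ravel())]);o=T[:3,3]
    dep=p['depth'][vv.ravel(),uu.ravel()];Z=o[2]+rays[:,2]*dep
    pts=[(o+rays*((z-o[2])/rays[:,2])[:,None])[:,:2] for z in np.linspace(ztop,lo,4)]
    near=np.hypot(*(pts[0]-c0).T)<Rr+.006
    obs=((Z<lo) if kind=='hole' else (Z>lo)).astype(float)
    use=near&(dep>0)
    s=.0004
    def f(c):
        d=np.array([np.hypot(*(q-c).T) for q in pts]);d=d.max(0) if kind=='hole' else d.min(0)
        m=1/(1+np.exp((d-Rr)/s));return ((m-obs)[use]**2).sum()
    best=min((minimize(f,np.array(c0)+[a,b],method='Nelder-Mead',options=dict(xatol=1e-5,fatol=1e-3,initial_simplex=np.array(c0)+[a,b]+np.array([[0,0],[.001,0],[0,.001]]))) for a in(-.001,.001) for b in(-.001,.001)),key=lambda r:r.fun)
    return best.x,best.fun,use.sum()
HC=[(.4733,.2030),(.4964,.1757),(.5191,.1484),(.5424,.1205)];HR=[.0117,.0097,.0077,.0057]
E
cat > f.py <<'E'
from h import *
import sys
p,st=load(sys.argv[1])
for c,r in zip(HC,HR):
    x=fitc(p,st,c,r,'hole',.0753,.072);print((x[0]*1000).round(2),x[1:])
E
python3 f.py gauge1; python3 f.py h1
python3 -m inch '[[-2.5,2.7,0,0,0,0,6],[0,0,0,0,0,0,6],[0,0,0,0,0,0,6]]'; python3 g.py h2; python3 f.py h2
python3 -m inch '[[-2.3,2.7,0,0,0,0,6],[0,0,0,0,0,0,6],[0,0,0,0,0,0,6]]'; python3 g.py h3; python3 f.py h3
```

```text
[473.5  202.39] (np.float64(12.722311648571836), np.int64(1047))
[495.98 175.57] (np.float64(9.539174557669494), np.int64(773))
[519.28 147.97] (np.float64(6.9507807940299955), np.int64(545))
[542.6  120.41] (np.float64(4.768942728181951), np.int64(374))
[472.87 202.8 ] (np.float64(14.466600991695369), np.int64(1316))
[496.08 175.41] (np.float64(11.84923564603626), np.int64(937))
[519.05 148.34] (np.float64(34.768340115633464), np.int64(655))
[667.79   7.94] (np.float64(0.0), np.int64(432))
clock: 4.65
tcp_pos: [0.4971, 0.1723, 0.1763]
orientation: [0.0, 0.763, 0.647, 0.001]
wrist_force: [-0.5, -0.1, 0.2]
finger_gap: 0.0601
4.65 [ 0.18  0.24 -0.19  1.14  0.    1.92] [0.4971 0.1723 0.1763] [[0.164, 0.987, 0.002], [0.987, -0.164, 0.001], [0.001, 0.002, -1.0]] [-0.5 -0.1  0.2]
0.93 [250.5 193.7] [0.4966 0.1757 0.075 ]
0.8 [284.6 217. ] [0.5223 0.1499 0.075 ]
0.67 [217.  169.8] [0.4728 0.2006 0.075 ]
0.63 [313.8 244.3] [0.5448 0.1192 0.075 ]
[473.6  202.66] (np.float64(17.197003100735515), np.int64(1430))
[496.06 175.35] (np.float64(11.595295664162837), np.int64(1031))
[519.18 147.81] (n
[... 221 characters left out ...]
]
finger_gap: 0.0599
5.05 [ 0.13  0.27 -0.16  1.15  0.    1.86] [0.5189 0.1464 0.1754] [[0.162, 0.987, -0.0], [0.987, -0.162, 0.0], [0.0, -0.0, -1.0]] [-0.   0.  -0.7]
0.94 [221.6 168.3] [0.4985 0.1754 0.075 ]
0.91 [283.3 220.9] [0.5423 0.1209 0.075 ]
0.67 [186.9 141.7] [0.4753 0.2013 0.075 ]
0.66 [252.1 193.1] [0.5197 0.1503 0.075 ]
[473.37 202.89] (np.float64(18.247278022821106), np.int64(1537))
[496.79 175.15] (np.float64(13.174247222449232), np.int64(1131))
[519.21 147.74] (np.float64(9.782442624415625), np.int64(789))
[542.61 120.36] (np.float64(6.87020607344537), np.int64(519))h.py:59: RuntimeWarning: overflow encountered in exp
  m=1/(1+np.exp((d-Rr)/s));return ((m-obs)[use]**2).sum()
```

```bash
python3 -m inch '[[-4.3,0.8,-0.4,0,0,0,6],[-4.3,0.8,-0.4,0,0,0,6],[-4.3,0.8,-0.4,0,0,0,6],[-4.3,0.9,-0.5,0,0,0,6],[-4.3,0.8,0,0,0,0,6]]';python3 -m inch '[[-4.3,0.8,0,0,0,0,6],[-4.0,0.9,0,0,0,0,6],[0,0,0,0,0,0,6],[0,0,0,0,0,0,6]]';  python3 g.py p1; cat > fp.py <<'E'
from h import *
import sys
p,st=load(sys.argv[1])
C,u,v=cloud(p,st)
t=(C[:,2]>.089)&(C[:,2]<.097);print('top z',np.median(C[t,2]))
im=np.zeros((384,512),np.uint8);im[v[t],u[t]]=1
k,lab,s,c=cv2.connectedComponentsWithStats(im);L=lab[v,u]
for i in range(1,k):
    if s[i,4]>100:
        q=C[t&(L==i)].mean(0);x=fitc(p,st,q[:2],.016,'head',.092,.085);print(s[i],c[i].round(),(q*1000).round(1),(x[0]*1000).round(2),x[1:], 'tool delta cm',(np.r_[x[0]-st['tcp_pos'][:2],0]@toolT(st)[:3,:3]*100).round(2))
E
python3 fp.py p1
```

```text
clock: 5.65
tcp_pos: [0.5249, -0.073, 0.1932]
orientation: [0.0, 0.761, 0.648, 0.001]
wrist_force: [0.8, 0.3, 0.4]
finger_gap: 0.06
clock: 6.05
tcp_pos: [0.5279, -0.1569, 0.1921]
orientation: [-0.001, 0.762, 0.647, 0.0]
wrist_force: [-0.5, 0.5, -0.0]
finger_gap: 0.0603
6.05 [-0.44  0.28 -0.09  1.2   0.    1.3 ] [ 0.5279 -0.1569  0.1921] [[0.162, 0.987, -0.001], [0.987, -0.162, 0.001], [0.001, -0.001, -1.0]] [-0.5  0.5 -0. ]
top z 0.09231396611182824
[ 222  111   40   41 1228] [241. 131.] [ 528.7 -101.1   92.2] [ 528.68 -101.23] (np.float64(37.54480540762865), np.int64(2472)) tool delta cm [ 5.51 -0.83  0.01]
[ 235  179   38   36 1044] [254. 196.] [ 529.4 -155.7   92.3] [ 529.28 -156.21] (np.float64(28.657897932222532), np.int64(2026)) tool delta cm [ 0.1   0.12 -0.  ]
[224 236  34  33 850] [240. 253.] [ 509.  -206.7   92.3] [ 508.71 -207.79] (np.float64(37.10616075946588), np.int64(1649)) tool delta cm [-5.33 -1.07 -0.  ]
```

View pics/p1.png

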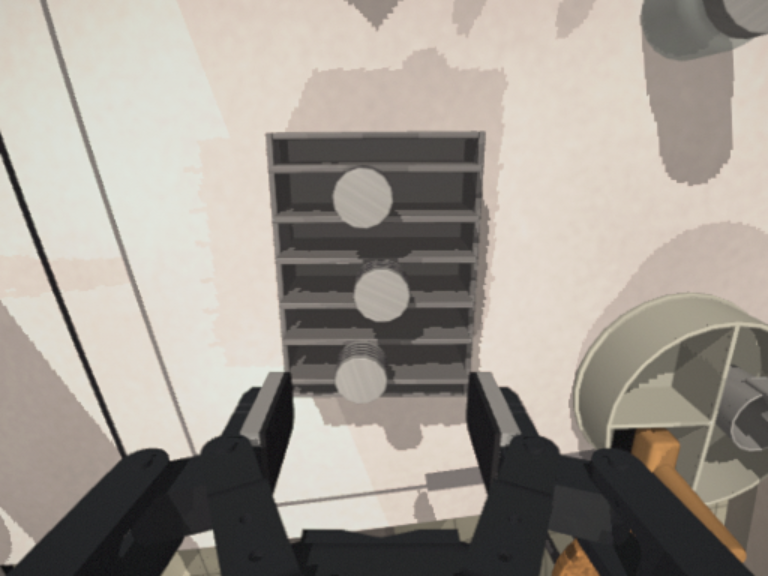

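The middle pin's head is centred at (382,294) in the 1.5x view, with the slots running along the jaw direction. I'll descend and squeeze lightly.

```bash
python3 -m inch '[[0.1,0.1,4,0,0,0,6],[0,0,4,0,0,0,6],[0,0,3,0,0,0,6],[0,0,1.3,0,0,0,6],[0,0,0,0,0,0,6]]';python3 -m inch '[[0,0,0,0,0,0,3],[0,0,0,0,0,0,3],[0,0,0,0,0,0,3],[0,0,0,0,0,0,3],[0,0,0,0,0,0,3]]' 25
```

```text
clock: 6.65
tcp_pos: [0.5281, -0.1542, 0.0677]
orientation: [-0.002, 0.761, 0.648, -0.001]
wrist_force: [-0.2, 0.3, 0.3]
finger_gap: 0.0596
clock: 7.15
tcp_pos: [0.5309, -0.1565, 0.0713]
orientation: [0.001, 0.762, 0.648, 0.001]
wrist_force: [-0.3, 2.0, 6.7]
finger_gap: 0.0308
```

```bash
python3 g.py p2
```

```text
7.15 [-0.43  0.37 -0.28  0.91  0.    1.3 ] [ 0.5309 -0.1565  0.0713] [[0.161, 0.987, 0.004], [0.987, -0.161, -0.001], [-0.0, 0.004, -1.0]] [-0.3  2.   6.7]
```

View pics/p2.png

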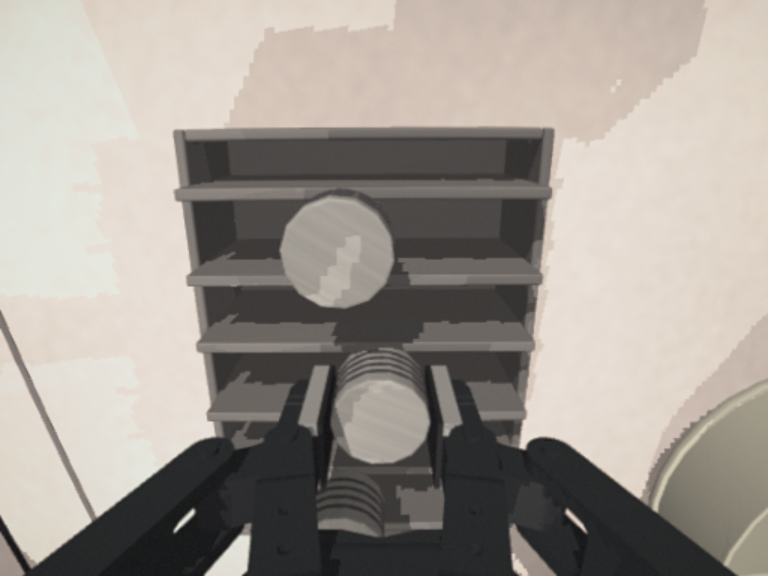

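The pin is between the pads at (382,405) in the 1.5x view. The upward 6.7 N reading needs a recheck.

```bash
python3 -m inch '[[0,0,0,0,0,0,3]]';python3 -m inch '[[0,0,0,0,0,0,3],[0,0,0,0,0,0,3]]'; python3 -m inch '[[0,0,0,0,0,0,6]]'; python3 -m inch '[[0,0,0,0,0,0,6],[0,0,0,0,0,0,6]]';python3 -m inch '[[0,0,0,0,0,0,6],[0,0,0,0,0,0,6]]'
```

```text
clock: 7.35
tcp_pos: [0.5308, -0.1565, 0.0713]
orientation: [0.001, 0.762, 0.648, 0.001]
wrist_force: [-1.0, 2.2, 6.9]
finger_gap: 0.0311
clock: 7.55
tcp_pos: [0.5308, -0.1565, 0.0713]
orientation: [0.001, 0.762, 0.648, 0.001]
wrist_force: [-0.8, 1.7, 7.6]
finger_gap: 0.0311
clock: 7.65
tcp_pos: [0.5304, -0.1567, 0.0705]
orientation: [0.001, 0.762, 0.648, 0.001]
wrist_force: [-0.5, -0.2, -0.0]
finger_gap: 0.0446
clock: 7.85
tcp_pos: [0.5296, -0.1564, 0.0694]
orientation: [0.0, 0.762, 0.648, 0.0]
wrist_force: [-0.5, -0.3, -1.2]
finger_gap: 0.0602
clock: 8.05
tcp_pos: [0.5294, -0.1562, 0.0691]
orientation: [-0.0, 0.762, 0.648, -0.0]
wrist_force: [0.5, -0.0, -0.4]
finger_gap: 0.0603
```

```bash
python3 -m inch '[[0,0,-2,0,0,0,6],[0,0,-4,0,0,0,6],[0,0,-4,0,0,0,6],[0,0,-2.3,0,0,0,6],[0,0,0,0,0,0,6]]';python3 -m inch '[[0,0,0,0,0,0,6],[0,0,0,0,0,0,6]]'; python3 g.py p3; python3 fp.py p3
```

```text
clock: 8.55
tcp_pos: [0.5317, -0.1572, 0.1963]
orientation: [0.003, 0.762, 0.648, 0.002]
wrist_force: [0.1, -0.4, -0.0]
finger_gap: 0.0603
clock: 8.75
tcp_pos: [0.5286, -0.1558, 0.1907]
orientation: [-0.001, 0.762, 0.648, -0.001]
wrist_force: [-1.0, 0.1, -0.3]
finger_gap: 0.0604
8.75 [-0.43  0.28 -0.09  1.2   0.    1.3 ] [ 0.5286 -0.1558  0.1907] [[0.161, 0.987, -0.002], [0.987, -0.161, 0.001], [0.001, -0.002, -1.0]] [-1.   0.1 -0.3]
top z 0.09231386476736511
[ 222  113   39   41 1240] [241. 133.] [ 528.7 -101.2   92.2] [ 528.64 -101.32] (np.float64(36.93719850181181), np.int64(2473)) tool delta cm [ 5.38 -0.88  0.01]
[ 237  181   38   36 1048] [255. 198.] [ 531.3 -156.1   92.3] [ 531.18 -156.65] (np.float64(31.26323809876265), np.int64(2033)) tool delta cm [-0.04  0.26 -0.  ]
[223 238  34  33 856] [240. 255.] [ 509.  -206.8   92.3] [ 508.75 -207.85] (np.float64(38.48763963503772), np.int64(1664)) tool delta cm [-5.45 -1.13 -0.  ]
```

```bash
python3 -m inch '[[0,0.15,2,0,0,0,5],[0,0,4,0,0,0,5],[0,0,4,0,0,0,5],[0,0,1.7,0,0,0,5],[0,0,0.5,0,0,0,5]]'; python3 -m inch '[[0,0,0,0,0,0,5],[0,0,0,0,0,0,5],[0,0,0,0,0,0,5]]';python3 -m inch '[[0,0,0,0,0,0,3],[0,0,0,0,0,0,3],[0,0,0,0,0,0,3],[0,0,0,0,0,0,3]]' 40
```

```text
clock: 9.35
tcp_pos: [0.5282, -0.1552, 0.0665]
orientation: [-0.003, 0.762, 0.648, -0.001]
wrist_force: [-0.2, 0.1, 0.2]
finger_gap: 0.0501
clock: 9.65
tcp_pos: [0.5321, -0.1569, 0.0717]
orientation: [0.001, 0.762, 0.648, 0.001]
wrist_force: [0.3, -0.5, -0.4]
finger_gap: 0.0498
clock: 10.05
tcp_pos: [0.5318, -0.1568, 0.0715]
orientation: [0.001, 0.762, 0.648, 0.001]
wrist_force: [-0.7, 0.9, 5.6]
finger_gap: 0.0309
```

```bash
python3 -m inch '[[0,0,-1,0,0,0,3],[0,0,-2,0,0,0,3],[0,0,-3,0,0,0,3],[0,0,-3,0,0,0,3],[0,0,-1.5,0,0,0,3]]'; python3 -m inch '[[2,-0.7,0,0,0,0,3],[3.5,-1.2,0,0,0,0,3],[4,-1.3,0,0,0,0,3],[4,-1.3,0,0,0,0,3],[4,-1.3,0,0,0,0,3]]';python3 -m inch '[[4,-1.4,0,0,0,0,3],[4,-1.4,0,0,0,0,3],[4,-1.3,0,0,0,0,3],[3,-1,0,0,0,0,3],[2,-0.7,0,0,0,0,3]]';python3 -m inch '[[0,0,0,0,0,0,3],[0,0,0,0,0,0,3],[0,0,0,0,0,0,3],[0,0,0,0,0,0,3],[0,0,0,0,0,0,3]]'
python3 g.py c1 ; python3 - <<'E'
from h import *
p=vision.read_camera('side');save(p,'s1',1.5)
st=get_state();T=toolT(st)
print(st['tcp_pos'],T[:3,2],(np.array([.4728,.20275,.1325])-st['tcp_pos'])@T[:3,:3]*100)
E
```

```text
clock: 10.55
tcp_pos: [0.5316, -0.1567, 0.178]
orientation: [0.001, 0.762, 0.648, 0.001]
wrist_force: [0.4, -1.0, -2.8]
finger_gap: 0.0307
clock: 11.05
tcp_pos: [0.5009, 0.027, 0.1752]
orientation: [-0.0, 0.762, 0.647, -0.0]
wrist_force: [0.9, 0.8, -3.8]
finger_gap: 0.0307
clock: 11.55
tcp_pos: [0.4707, 0.2049, 0.1752]
orientation: [-0.0, 0.761, 0.649, -0.0]
wrist_force: [0.8, -0.5, -3.9]
finger_gap: 0.0307
clock: 12.05
tcp_pos: [0.4723, 0.2018, 0.1753]
orientation: [-0.0, 0.762, 0.647, -0.0]
wrist_force: [0.7, 0.6, -3.2]
finger_gap: 0.0307
12.05 [ 0.25  0.22 -0.22  1.13 -0.    1.98] [0.4723 0.2018 0.1753] [[0.163, 0.987, -0.0], [0.987, -0.163, -0.0], [-0.0, -0.0, -1.0]] [ 0.7  0.6 -3.2]
0.85 [286.4 219.1] [0.4985 0.1776 0.075 ]
0.62 [342.2 272.1] [0.5431 0.116  0.075 ]
0.59 [254.6 196.2] [0.4747 0.2027 0.075 ]
[0.47220286 0.20222131 0.17524603] [-1.03625171e-05  3.81996836e-05 -9.99999999e-01] [0.06169096 0.05043062 4.27460466]
```

View pics/c1.png

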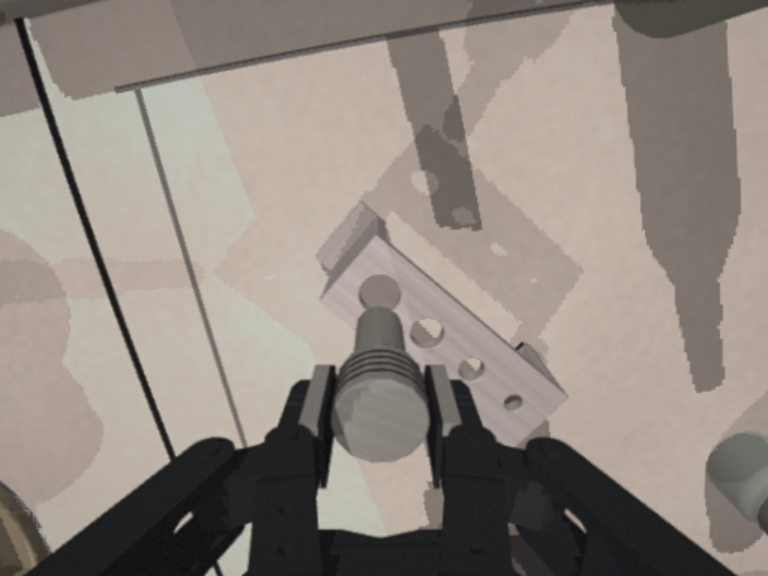

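View pics/s1.png

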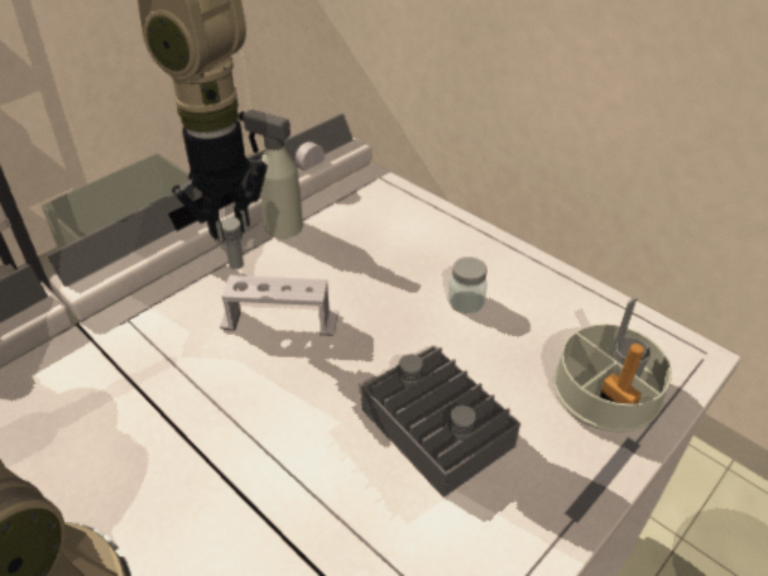

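The pin is held upright with hole 1 at (380,293), just beyond it in the 1.5x view. The middle slot is empty. Inserting in hole 1.

```bash
python3 -m inch '[[0.06,0.05,1.5,0,0,0,3],[0,0,1.5,0,0,0,3],[0,0,0.5,0,0,0,3],[0,0,0.5,0,0,0,3],[0,0,0,0,0,0,3]]'; python3 -m inch '[[0,0,0.3,0,0,0,3],[0,0,0.3,0,0,0,3],[0,0,0,0,0,0,3]]'
```

```text
clock: 12.7
tcp_pos: [0.4725, 0.2031, 0.135]
orientation: [-0.0, 0.762, 0.648, -0.0]
wrist_force: [0.3, -0.2, -2.9]
finger_gap: 0.0309
clock: 13.0
tcp_pos: [0.4726, 0.2032, 0.1291]
orientation: [-0.0, 0.762, 0.648, -0.0]
wrist_force: [-0.3, 0.2, -3.3]
finger_gap: 0.0308
```

```bash
python3 -m inch '[[0,0,0.5,0,0,0,3],[0,0,0.7,0,0,0,3],[0,0,0.8,0,0,0,3],[0,0,0,0,0,0,3]]'; python3 -m inch '[[0,0,0.8,0,0,0,3],[0,0,0.8,0,0,0,3],[0,0,0.8,0,0,0,3],[0,0,0,0,0,0,3],[0,0,0,0,0,0,3]]'
```

```text
clock: 13.4
tcp_pos: [0.472, 0.203, 0.1078]
orientation: [-0.0, 0.762, 0.648, -0.001]
wrist_force: [0.4, 0.3, -3.6]
finger_gap: 0.0306
clock: 13.9
tcp_pos: [0.4724, 0.2032, 0.0849]
orientation: [-0.0, 0.762, 0.648, -0.0]
wrist_force: [-0.4, -0.1, -3.9]
finger_gap: 0.0309
```

```bash
python3 - <<'E'
from h import *
p=vision.read_camera('scene');save(p,'s2',1.5)
E
python3 -m inch '[[0,0,-1,0,0,0,3],[0,0,-2,0,0,0,3],[0,0,-2,0,0,0,3],[0,0,-1.5,0,0,0,3],[0,0,0,0,0,0,3]]'; python3 -m inch '[[-0.8,0.9,0,0,0,0,3],[-1,1.2,0,0,0,0,3],[-0.58,0.68,0,0,0,0,3],[0,0,0,0,0,0,3],[0,0,0,0,0,0,3]]';python3 -m inch '[[0,0,0,0,0,0,3],[0,0,0,0,0,0,3],[0,0,0,0,0,0,3]]'; python3 -m inch '[[0,0,0,0,0,0,3]]'; python3 g.py c2 ; python3 - <<'E'
from h import *
st=get_state();T=toolT(st)
print(st['tcp_pos'],T[:3,2],(np.array([.4960,.1752,.1325])-st['tcp_pos'])@T[:3,:3]*100)
E
```

```text
clock: 14.45
tcp_pos: [0.4746, 0.2038, 0.1536]
orientation: [0.001, 0.762, 0.648, 0.003]
wrist_force: [0.7, 0.5, -3.4]
finger_gap: 0.0307
clock: 14.95
tcp_pos: [0.4961, 0.1747, 0.1496]
orientation: [-0.001, 0.762, 0.647, -0.001]
wrist_force: [-0.1, -0.8, -3.7]
finger_gap: 0.0309
clock: 15.25
tcp_pos: [0.496, 0.1756, 0.1502]
orientation: [-0.0, 0.762, 0.648, -0.0]
wrist_force: [-0.0, 0.1, -3.4]
finger_gap: 0.0307
clock: 15.35
tcp_pos: [0.4961, 0.1755, 0.1503]
orientation: [0.0, 0.762, 0.648, 0.0]
wrist_force: [-0.8, 0.3, -3.8]
finger_gap: 0.031
15.35 [ 0.19  0.26 -0.23  1.08  0.    1.92] [0.4961 0.1755 0.1503] [[0.161, 0.987, 0.0], [0.987, -0.161, 0.0], [0.0, 0.0, -1.0]] [-0.8  0.3 -3.8]
0.97 [216.1 178.3] [0.4737 0.2033 0.075 ]
0.91 [286.9 233.9] [0.52   0.1496 0.075 ]
0.68 [316.7 262.8] [0.5409 0.1196 0.075 ]
0.56 [255.2 208.5] [0.4986 0.1749 0.075 ]
[0.49616192 0.17548553 0.15032458] [ 1.48952164e-04  1.36124162e-04 -9.99999980e-01] [-0.03106507 -0.011619    1.78245173]
```

View pics/c2.png

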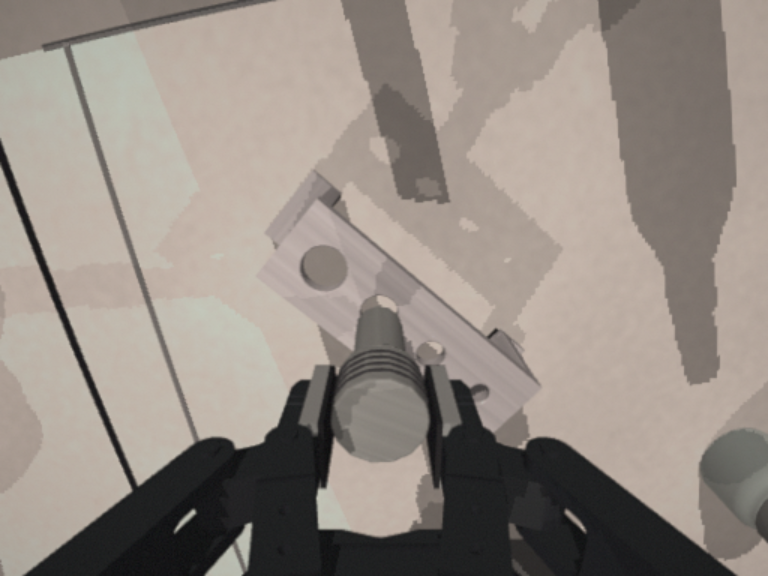

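View pics/s2.png

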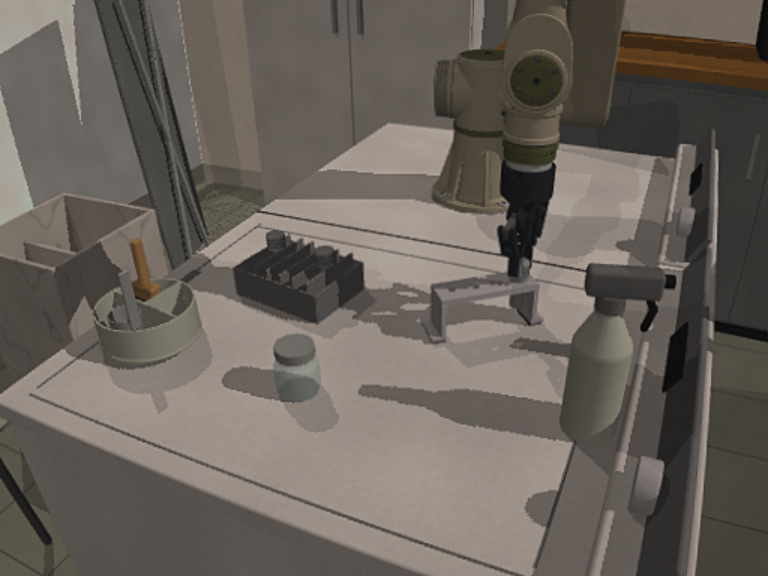

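Hole 1 passed: in the scene view the pin was deep in the gauge at (520,285), with no contact force. Next is hole 2, in small steps.

```bash
python3 -m inch '[[-0.02,0,0.7,0,0,0,3],[0,0,0.7,0,0,0,3],[0,0,0,0,0,0,3],[0,0,0,0,0,0,3],[0,0,0,0,0,0,3]]'; python3 -m inch '[[0,0,0.2,0,0,0,3],[0,0,0.2,0,0,0,3],[0,0,0,0,0,0,3]]'; python3 -m inch '[[0,0,0.2,0,0,0,3],[0,0,0.1,0,0,0,3],[0,0,0,0,0,0,3]]'
```

```text
clock: 15.95
tcp_pos: [0.4963, 0.1751, 0.1362]
orientation: [-0.0, 0.762, 0.648, 0.0]
wrist_force: [0.2, 0.0, -3.8]
finger_gap: 0.0311
clock: 16.25
tcp_pos: [0.4965, 0.1752, 0.1326]
orientation: [0.0, 0.762, 0.648, 0.0]
wrist_force: [0.3, 0.0, -1.0]
finger_gap: 0.0306
clock: 16.55
tcp_pos: [0.4969, 0.1757, 0.1321]
orientation: [0.0, 0.762, 0.648, 0.002]
wrist_force: [-5.5, 0.7, 15.8]
finger_gap: 0.0306
```

```bash
python3 -m inch '[[0,0,-0.4,0,0,0,3],[0,0,-0.2,0,0,0,3],[0,0,0,0,0,0,3],[0,0,0,0,0,0,3]]';  cat > sh.py <<'E'
from h import *
import sys
for n in sys.argv[1:]:
    p,st=load(n);T=toolT(st);C,u,v=cloud(p,st);Q=(C-T[:3,3])@T[:3,:3]*1000
    for a,b in [(12,20),(20,28),(28,36),(36,44),(44,52),(52,58)]:
        t=(abs(Q[:,0])<22)&(abs(Q[:,1])<16)&(Q[:,2]>a)&(Q[:,2]<b);q=Q[t]
        if len(q)<10: continue
        # circle fit in x,y
        A=np.c_[2*q[:,:2],np.ones(len(q))];s=np.linalg.lstsq(A,(q[:,:2]**2).sum(1),rcond=None)[0]
        print(n,a,len(q),'c',s[:2].round(2),'D',(2*np.sqrt(s[2]+s[0]**2+s[1]**2)).round(2),'y',np.percentile(q[:,1],[1,99]).round(2))
E
python3 sh.py c1 c2
```

```text
clock: 16.95
tcp_pos: [0.496, 0.175, 0.1347]
orientation: [-0.0, 0.762, 0.648, -0.0]
wrist_force: [0.1, 0.0, -3.7]
finger_gap: 0.0304
c1 12 83 c [1.18 0.48] D 18.82 y [-6.32  7.93]
c1 20 171 c [0.62 0.46] D 19.9 y [-8.93  9.8 ]
c1 28 157 c [0.2  0.31] D 20.71 y [-9.5  10.81]
c1 36 139 c [0.31 0.23] D 20.53 y [-9.09 10.57]
c1 44 125 c [-0.08  0.05] D 21.25 y [-9.97 10.49]
c1 52 66 c [-0.19  0.01] D 21.35 y [-9.91 10.64]
c2 12 89 c [1.23 0.45] D 18.84 y [-7.49  8.46]
c2 20 161 c [0.66 0.44] D 19.82 y [-8.84  9.88]
c2 28 161 c [0.33 0.36] D 20.49 y [-9.51 10.84]
c2 36 135 c [0.18 0.19] D 20.73 y [-9.08 10.55]
c2 44 129 c [-0.13  0.08] D 21.33 y [-9.96 10.47]
c2 52 64 c [-0.16  0.05] D 21.31 y [-9.94 10.62]
```

```bash
python3 - <<'E'
from h import *
p,st=load('c1');print(p['mtx'])
T=toolT(st)
Tc=camT(p,st)
for row in (215,220,225,228):
    g=p['pixels'][row,225:285].astype(int).sum(1);d=p['depth'][row,225:285]
    print(row,g.tolist());print((d*1000).round().astype(int).tolist())
o=T[:3,3];
for D in (14,18,22):
  for z in (30,40,50):
    # silhouette of vertical cyl at tool origin: sample surface points
    th=np.linspace(0,2*np.pi,180);U=np.array([proj(p,o+T[:3,:3]@np.array([D/2000*np.cos(t),D/2000*np.sin(t),z/1000]),st) for t in th])
    print(D,z,U.min(0).round(1),U.max(0).round(1))
E
```

```text
[[304.70126535   0.         252.9933883 ]
 [  0.         304.70126535 196.47646605]
 [  0.           0.           1.        ]]
215 [555, 560, 557, 558, 558, 554, 541, 532, 528, 533, 531, 538, 500, 383, 276, 273, 289, 302, 302, 306, 309, 307, 312, 308, 316, 317, 319, 316, 306, 303, 302, 302, 306, 304, 301, 293, 287, 281, 272, 257, 243, 251, 407, 510, 526, 529, 528, 531, 536, 515, 449, 370, 357, 382, 474, 541, 550, 549, 549, 545]
[342, 343, 344, 344, 342, 344, 343, 263, 262, 262, 262, 262, 263, 208, 204, 202, 200, 198, 198, 198, 196, 196, 195, 193, 194, 193, 193, 193, 194, 194, 194, 194, 194, 195, 195, 197, 199, 200, 201, 202, 204, 210, 263, 262, 263, 262, 260, 261, 262, 261, 262, 343, 344, 343, 343, 342, 342, 343, 341, 344]
220 [554, 557, 557, 555, 556, 555, 560, 555, 550, 553, 545, 506, 392, 285, 274, 287, 298, 302, 311, 308, 306, 312, 309, 309, 314, 318, 319, 313, 311, 303, 305, 302, 305, 296, 300, 295, 285, 282, 268, 262, 246, 231, 216, 349, 477, 512, 508, 504, 444, 368, 377, 373, 375, 376, 377, 379, 380, 366, 377, 467]
[344, 342, 344, 344, 345, 345, 345, 345, 345, 345, 345, 346, 3
[... 1054 characters left out ...]
 243, 229, 221, 350, 481, 532, 537, 539, 512, 441, 364, 325, 335, 350, 367, 378, 385, 390, 390]
[349, 348, 348, 349, 346, 347, 348, 348, 349, 347, 349, 347, 188, 187, 186, 182, 180, 180, 179, 177, 177, 177, 177, 175, 175, 174, 174, 175, 176, 175, 175, 176, 175, 176, 175, 177, 179, 179, 181, 181, 183, 184, 187, 191, 265, 266, 266, 266, 266, 266, 268, 270, 272, 274, 273, 275, 276, 276, 275, 275]
14 30 [240.5 223.9] [262.9 244.2]
14 40 [241.1 217.7] [262.4 237.1]
14 50 [241.6 212. ] [262.  230.7]
18 30 [237.3 221. ] [266.1 247. ]
18 40 [238.1 214.8] [265.4 239.8]
18 50 [238.7 209.2] [264.9 233.3]
22 30 [234.1 218. ] [269.3 249.8]
22 40 [235. 212.] [268.5 242.5]
22 50 [235.8 206.5] [267.8 235.9]
```

```bash
python3 g.py c3; python3 sh.py c3; python3 - <<'E'
from h import *
from scipy.optimize import least_squares
p,st=load('c3');T=toolT(st);o=T[:3,3]
# subpixel edges per row of shank; predicted edges for cylinder with free x,y offset & D, z 18..57
def pred(x,y,D,rows,z0,z1):
    th=np.linspace(0,2*np.pi,240);L=[];
    pts=[]
    for z in np.linspace(z0,z1,60):
        for t in th: pts.append((x+D/2*np.cos(t),y+D/2*np.sin(t),z))
    P=np.array(pts)/1000@T[:3,:3].T+o
    Ti=np.linalg.inv(camT(p,st));c=P@Ti[:3,:3].T+Ti[:3,3];s=np.c_[c[:,0],-c[:,1]]/-c[:,2:];s*=1+p['k1']*(s**2).sum(1,keepdims=True);m=p['mtx'];U=s*[m[0,0],m[1,1]]+[m[0,2],m[1,2]]
    out=[]
    for r in rows:
        k=abs(U[:,1]-r)<.7;out+= [U[k,0].min(),U[k,0].max()]
    return np.array(out)
g=p['pixels'].astype(float).sum(2)
for name,rows,lo,hi in [('shank',range(214,229,2),225,285)]:
    obs=[]
    for r in rows:
        l=g[r];dd=p['depth'][r]
        # coarse from depth then subpixel half level
        idx=[i for i in range(228,282) if 0<dd[i]<.23]
        a,b=min(idx),max(idx)
        def sub(i,s):
            ins=l[i+3*s];outv=l[i-4*s];h=(ins+outv)/2
            seq=[i-4*s+j*s for j in range(8)]
            for j,k in zip(seq,seq[1:]):
                if (l[j]-h)*(l[k]-h)<=0: return j+s*(l[j]-h)/(l[j]-l[k]+1e-9)
            return i
        obs+=[sub(a,1),sub(b,-1)]
    obs=np.array(obs);print(obs.reshape(-1,2).round(1).tolist())
    for D in (18,20,21,22):
        best=None
        for x in np.arange(-3,3.1,1):
          for y in np.arange(-1,1.6,.25):
            e=((pred(x,y,D,rows,18,57)-obs)**2).mean()**.5
            if best is None or e<best[0]: best=(e,x,y)
        print(D,best)
E
```

```text
16.95 [ 0.19  0.27 -0.26  1.05  0.    1.92] [0.496  0.175  0.1347] [[0.161, 0.987, -0.001], [0.987, -0.161, -0.0], [-0.0, -0.001, -1.0]] [ 0.1  0.  -3.7]
0.9 [254.2 211.9] [0.4981 0.1779 0.075 ]
0.81 [324.7 271.5] [0.544  0.1202 0.075 ]
0.73 [290.3 244.3] [0.5205 0.1479 0.075 ]
0.71 [216.8 184.2] [0.4758 0.2024 0.075 ]
c3 12 79 c [1.08 0.37] D 19.16 y [-7.53  7.95]
c3 20 178 c [0.31 0.42] D 20.34 y [-8.99  9.87]
c3 28 154 c [0.26 0.34] D 20.54 y [-9.24 10.89]
c3 36 140 c [0.23 0.18] D 20.68 y [-9.37 10.73]
c3 44 123 c [0.04 0.02] D 21.07 y [-10.16  10.23]
c3 52 80 c [-0.27 -0.83] D 24.67 y [-14.59  14.85]
[[230.0, 282.4], [225.4, 284.9], [229.3, 280.6], [225.5, 281.9], [224.9, 284.2], [227.6, 279.2], [224.7, 280.7], [226.0, 283.7]]
18 (np.float64(14.236733413985586), np.float64(3.0), np.float64(1.5))
20 (np.float64(12.72081405534114), np.float64(3.0), np.float64(1.5))
21 (np.float64(11.96258777654128), np.float64(3.0), np.float64(1.5))
22 (np.float64(11.209596012988841), np.float64(3.0), np.float64(1.5))
```

View pics/c3.png

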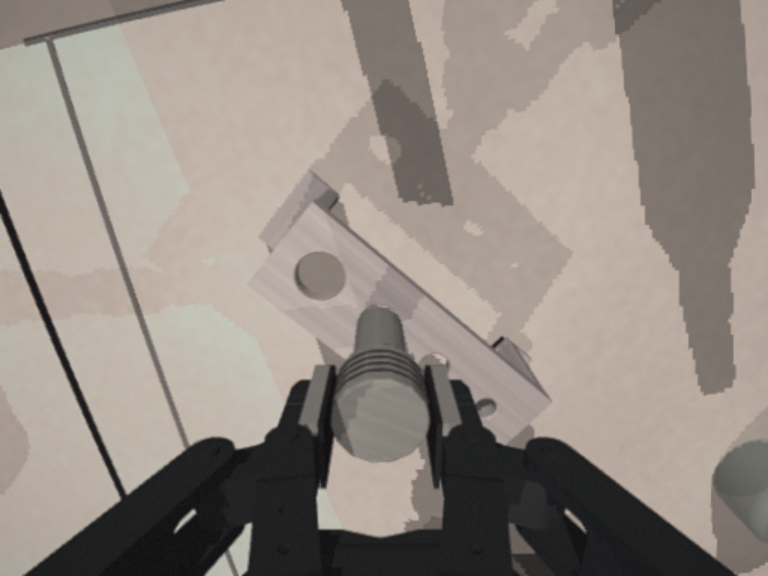

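```bash
python3 - <<'E'
from h import *
p,st=load('c3')
cv2.imwrite('pics/z3.png',cv2.resize(cv2.cvtColor(p['pixels'][160:255,185:315],cv2.COLOR_RGB2BGR),None,fx=6,fy=6,interpolation=cv2.INTER_CUBIC))
g=p['pixels'].astype(int).sum(2)
for r in (177,181,184,187,208,210,212,214,216,220): print(r,p['pixels'][r,190:285].sum(1).tolist() if r<190 else g[r,228:282].tolist(), (p['depth'][r,253]*1000).round())
E
```

```text
177 [529, 527, 526, 526, 531, 534, 491, 371, 282, 323, 386, 382, 387, 382, 384, 381, 385, 387, 389, 390, 390, 387, 387, 382, 381, 378, 383, 383, 381, 381, 380, 381, 378, 378, 375, 376, 378, 389, 429, 477, 485, 482, 474, 473, 476, 483, 484, 486, 488, 490, 500, 496, 501, 495, 494, 494, 504, 510, 521, 515, 512, 508, 502, 502, 500, 498, 497, 496, 463, 403, 347, 313, 328, 398, 494, 553, 551, 545, 548, 545, 544, 543, 542, 543, 544, 546, 547, 545, 546, 548, 547, 548, 549, 548, 548] 210.0
181 [524, 526, 523, 522, 524, 488, 371, 256, 264, 339, 385, 383, 385, 382, 383, 387, 384, 384, 382, 384, 386, 380, 384, 384, 384, 383, 380, 385, 381, 381, 381, 378, 381, 379, 380, 381, 380, 379, 380, 407, 465, 495, 497, 492, 491, 489, 481, 475, 477, 474, 476, 484, 487, 490, 491, 499, 502, 498, 496, 496, 496, 506, 513, 519, 515, 511, 509, 472, 435, 432, 434, 432, 436, 430, 388, 333, 316, 332, 420, 517, 545, 549, 548, 549, 545, 549, 544, 544, 545, 552, 547, 545, 550, 547, 545] 211.0
184 [534, 529, 528, 525, 524, 486, 372, 255, 229, 304, 381, 383, 381, 381, 384, 380, 382, 380, 382, 384, 380, 383, 382, 387, 387
[... 1829 characters left out ...]
9, 300, 306, 303, 300, 294, 288, 273, 258, 238, 224, 230, 356, 467, 493, 501, 499, 497, 496, 490, 484, 479, 473, 472, 472, 473, 473] 194.0
216 [516, 517, 512, 507, 504, 501, 501, 494, 487, 419, 303, 275, 281, 294, 301, 303, 307, 308, 310, 308, 311, 318, 317, 317, 318, 309, 307, 304, 307, 304, 303, 301, 297, 288, 281, 270, 259, 244, 206, 232, 393, 486, 493, 493, 499, 500, 494, 493, 487, 484, 481, 475, 475, 472] 190.0
220 [503, 498, 497, 502, 506, 510, 516, 513, 472, 363, 272, 280, 287, 301, 306, 308, 310, 309, 313, 311, 312, 315, 317, 315, 317, 311, 306, 304, 301, 302, 302, 299, 294, 287, 282, 271, 258, 252, 229, 208, 285, 414, 473, 473, 473, 483, 488, 489, 500, 496, 497, 498, 493, 492] 185.0
```

View pics/z3.png

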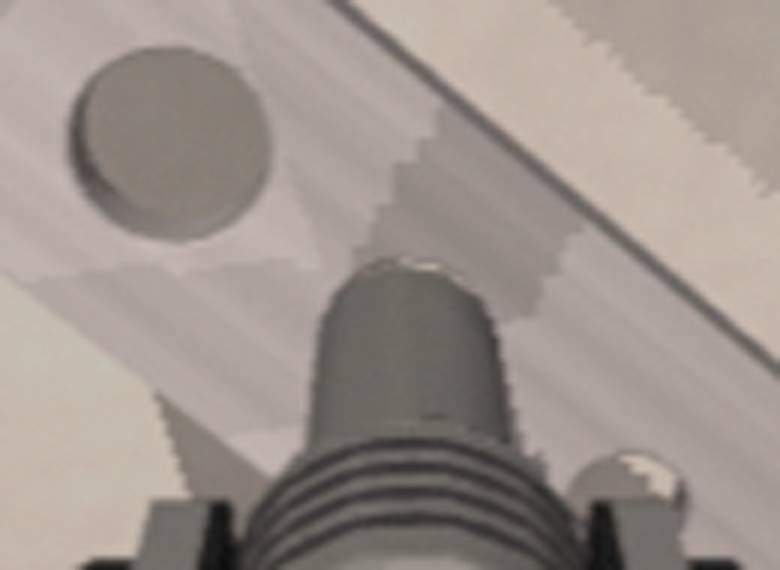

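By silhouette geometry the shank measures about 22 mm, since tangent depth has to be allowed for. That makes hole 2's refusal at plate level genuine. I'll repeat the touch once, centred and gentler.

```bash
python3 -m inch '[[0,0,0.2,0,0,0,3],[0,0,0.1,0,0,0,3],[0,0,0.1,0,0,0,3],[0,0,0,0,0,0,3],[0,0,0,0,0,0,3]]'
```

```text
clock: 17.55
tcp_pos: [0.4964, 0.1754, 0.1324]
orientation: [0.0, 0.762, 0.648, 0.001]
wrist_force: [-1.9, -0.0, 4.9]
finger_gap: 0.0306
```

```bash
python3 -m inch '[[0,0,-0.5,0,0,0,3],[0,0,-0.8,0,0,0,3],[0,0,-0.5,0,0,0,3],[0.8,-0.9,0,0,0,0,3],[1,-1.2,0,0,0,0,3]]'; python3 -m inch '[[0.6,-0.68,0,0,0,0,3],[0,0,0,0,0,0,3],[0,0,0,0,0,0,3],[0,0,0,0,0,0,3],[0,0,0,0,0,0,3]]';python3 -m inch '[[0,0,0.5,0,0,0,3],[0,0,0.5,0,0,0,3],[0,0,0,0,0,0,3],[0,0,0,0,0,0,3],[0,0,0,0,0,0,3]]'
```

```text
clock: 18.05
tcp_pos: [0.4781, 0.1967, 0.1493]
orientation: [-0.0, 0.762, 0.647, 0.0]
wrist_force: [1.0, 0.3, -2.7]
finger_gap: 0.0307
clock: 18.55
tcp_pos: [0.4729, 0.2031, 0.1492]
orientation: [0.0, 0.762, 0.648, 0.0]
wrist_force: [-0.3, 0.1, -3.0]
finger_gap: 0.0306
clock: 19.05
tcp_pos: [0.4727, 0.2032, 0.1392]
orientation: [-0.0, 0.762, 0.648, 0.0]
wrist_force: [-0.2, 0.4, -3.1]
finger_gap: 0.0308
```

```bash
python3 -m inch '[[0,0,0.4,0,0,0,3],[0,0,0.3,0,0,0,3],[0,0,0.2,0,0,0,3],[0,0,0.2,0,0,0,3],[0,0,0,0,0,0,3]]'
```

```text
clock: 19.55
tcp_pos: [0.4724, 0.2032, 0.1279]
orientation: [-0.0, 0.762, 0.648, -0.0]
wrist_force: [0.0, 0.8, -3.4]
finger_gap: 0.0308
```

```bash
python3 -m inch '[[0,0,0.7,0,0,0,3],[0,0,0.9,0,0,0,3],[0,0,0.9,0,0,0,3],[0,0,0.9,0,0,0,3],[0,0,0.7,0,0,0,3]]'; python3 -m inch '[[0,0,0.3,0,0,0,3],[0,0,0,0,0,0,3],[0,0,0,0,0,0,3],[0,0,0,0,0,0,3]]';python3 -m inch '[[0,0,0.2,0,0,0,3],[0,0,0,0,0,0,3],[0,0,0,0,0,0,3]]'
```

```text
clock: 20.05
tcp_pos: [0.4721, 0.2031, 0.0859]
orientation: [-0.0, 0.762, 0.648, -0.001]
wrist_force: [-0.3, -0.2, -3.4]
finger_gap: 0.0306
clock: 20.45
tcp_pos: [0.473, 0.2034, 0.0846]
orientation: [0.0, 0.762, 0.648, 0.0]
wrist_force: [-0.3, 0.6, -3.3]
finger_gap: 0.0309
clock: 20.75
tcp_pos: [0.4726, 0.2033, 0.0823]
orientation: [-0.0, 0.762, 0.648, 0.0]
wrist_force: [0.4, -0.1, -3.7]
finger_gap: 0.0307
```

```bash
python3 -m inch '[[0,0,0.15,0,0,0,3],[0,0,0,0,0,0,3],[0,0,0,0,0,0,3]]';python3 -m inch '[[0,0,0.1,0,0,0,3],[0,0,0,0,0,0,3],[0,0,0,0,0,0,3]]'
```

```text
clock: 21.05
tcp_pos: [0.4727, 0.2033, 0.0808]
orientation: [-0.0, 0.762, 0.648, 0.0]
wrist_force: [0.1, -0.2, -2.3]
finger_gap: 0.0305
clock: 21.35
tcp_pos: [0.4727, 0.2033, 0.0806]
orientation: [0.0, 0.762, 0.648, 0.0]
wrist_force: [-2.5, -0.1, 5.0]
finger_gap: 0.0307
```

Seated: the head is on the plate with about 9 N. Releasing and retreating straight up.

```bash
python3 -m inch '[[0,0,-0.1,0,0,0,3],[0,0,0,0,0,0,6],[0,0,0,0,0,0,6],[0,0,0,0,0,0,6],[0,0,0,0,0,0,6]]'; python3 -m inch '[[0,0,-1,0,0,0,6],[0,0,-2,0,0,0,6],[0,0,-4,0,0,0,6],[0,0,-4,0,0,0,6],[0,0,0,0,0,0,6]]';python3 -m inch '[[0,0,0,0,0,0,6],[0,0,0,0,0,0,6],[0,0,0,0,0,0,6]]'
python3 g.py e1; python3 - <<'E'
from h import *
for n in ('side','scene'):
    p=vision.read_camera(n);save(p,'e_'+n,1.5)
    C,u,v=cloud(p);t=(C[:,2]>.083)&(C[:,2]<.13)&(C[:,0]>.44)&(C[:,0]<.5)&(C[:,1]>.17)&(C[:,1]<.24);print(n,np.percentile(C[t,2],[50,90,99]).round(4),C[t].mean(0).round(4))
p,st=load('e1');C,u,v=cloud(p,st);t=(C[:,2]>.095)&(C[:,2]<.11)&(abs(C[:,0]-.473)<.025)&(abs(C[:,1]-.203)<.025)
q=C[t];print(len(q),q.mean(0),np.linalg.lstsq(np.c_[q[:,:2]-q[:,:2].mean(0),np.ones(len(q))],q[:,2],rcond=None)[0],fitc(p,st,q.mean(0)[:2],.016,'head',.101,.094))
E
```

```text
clock: 21.85
tcp_pos: [0.4728, 0.2033, 0.0808]
orientation: [0.0, 0.762, 0.648, 0.0]
wrist_force: [0.1, -0.3, 1.2]
finger_gap: 0.0598
clock: 22.35
tcp_pos: [0.476, 0.2042, 0.1972]
orientation: [0.002, 0.762, 0.648, 0.005]
wrist_force: [1.1, 0.5, 0.1]
finger_gap: 0.0601
clock: 22.65
tcp_pos: [0.4717, 0.203, 0.1895]
orientation: [-0.001, 0.762, 0.648, -0.001]
wrist_force: [-0.8, 0.1, -0.9]
finger_gap: 0.0603
22.65 [ 0.25  0.21 -0.19  1.17  0.    1.98] [0.4717 0.203  0.1895] [[0.161, 0.987, -0.002], [0.987, -0.161, -0.001], [-0.001, -0.002, -1.0]] [-0.8  0.1 -0.9]
0.89 [288.7 217.2] [0.5007 0.1741 0.075 ]
0.84 [311.6 239.5] [0.5192 0.148  0.075 ]
0.75 [335.9 261.8] [0.5403 0.1201 0.075 ]
0.66 [258.1 190.4] [0.4771 0.2039 0.075 ]
side [0.1004 0.1034 0.1044] [0.4694 0.1963 0.0977]
scene [0.0997 0.1032 0.1041] [0.4793 0.2045 0.0967]
1197 [0.47329849 0.20449518 0.10102645] [-0.01236638 -0.04496132  0.10102645] (array([0.47310086, 0.20331578]), np.float64(31.28201079825859), np.int64(2207))
```

View pics/e_side.png

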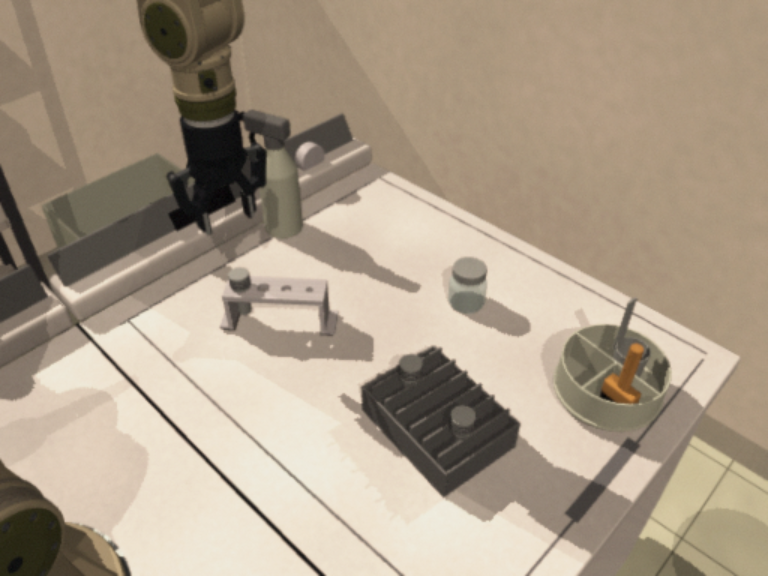

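View pics/e_scene.png

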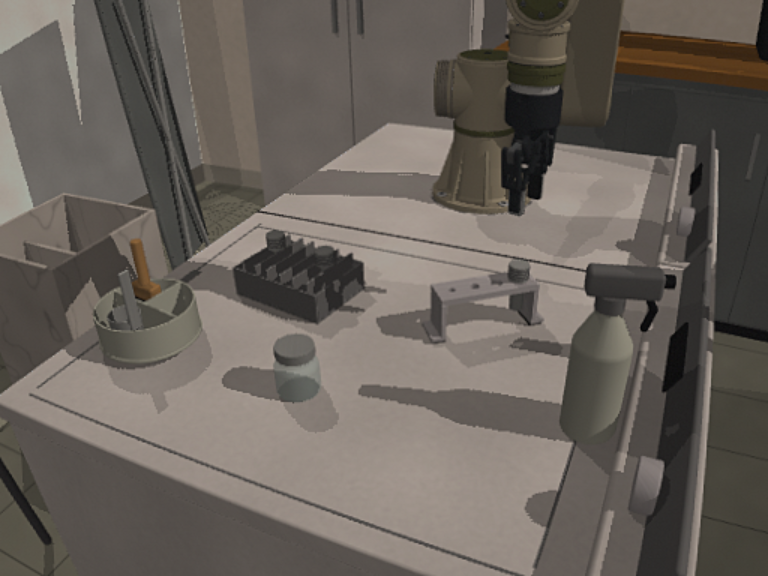

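The pin stands in hole 1 with its head top at z = 0.101, which is plate top + 26 mm, so it is fully home. Before handing in, one offline check of the shank diameter, using the clean picture c1.

```bash
python3 - <<'E'
from h import *
p,st=load('c1');T=toolT(st);o=T[:3,3]
obs={215:(237.9,266.8),220:(236.9,267.8),225:(236.1,268.6),228:(236.1,269.1)}
Ti=np.linalg.inv(camT(p,st));m=p['mtx']
def pred(x,y,D):
    th=np.linspace(0,2*np.pi,360);z=np.linspace(16,57.5,150)
    t,zz=np.meshgrid(th,z);P=np.c_[(x+D/2*np.cos(t)).ravel(),(y+D/2*np.sin(t)).ravel(),zz.ravel()]/1000@T[:3,:3].T+o
    c=P@Ti[:3,:3].T+Ti[:3,3];s=np.c_[c[:,0],-c[:,1]]/-c[:,2:];s*=1+p['k1']*(s**2).sum(1,keepdims=True);U=s*[m[0,0],m[1,1]]+[m[0,2],m[1,2]]
    return np.array([f(U[abs(U[:,1]-r)<.4,0]) for r in obs for f in (np.min,np.max)])
ob=np.array([e for r in obs for e in obs[r]])
for D in (14,18,20,22,23):
    b=min(((((pred(x,y,D)-ob)**2).mean()**.5).round(2),x,y) for x in np.arange(-4,4.1,1) for y in np.arange(-.5,1.3,.25))
    print(D,b)
E
```

```text
14 (np.float64(4.89), np.float64(4.0), np.float64(0.5))
18 (np.float64(1.78), np.float64(4.0), np.float64(0.5))
20 (np.float64(0.33), np.float64(4.0), np.float64(0.5))
22 (np.float64(0.21), np.float64(-2.0), np.float64(0.5))
23 (np.float64(0.42), np.float64(-4.0), np.float64(0.5))
```

```bash
python3 -m inch '[[0,0,0,0,0,0,6],[0,0,0,0,0,0,6]]'; python3 -c "
from workcell import workorder;print(workorder.hand_in())"
```

```text
clock: 23.05
tcp_pos: [0.4726, 0.2032, 0.1905]
orientation: [-0.0, 0.762, 0.648, -0.0]
wrist_force: [-0.7, -0.4, 0.0]
finger_gap: 0.0601
the job is handed in; nothing more can be done
None
```

I sized the middle pin on the gauge and left it standing in hole 1, the largest and the only hole it passed. I handed the job in at about 23 s.

- **Hole 1:** the shank went right through with no contact force.
- **Hole 2:** it refused the pin at plate level on both gentle tries, with about 20 N and then about 9 N pressed on the plate. I stopped stepping down there.
- **Final position:** I put the pin back in hole 1, pushed it home with about 9 N, let go and backed straight up. Its head top then measured z = 0.101 m (plate top plus 26 mm), so the head is down on the plate, centred on the hole to within about 1 mm.
- **Other things:** the other two pins, the jar, the spray bottle and the caddy look as they did at the start. The arm is clear of everything.

**Checks that disagreed:** quick width readings of the shank came out at about 20–21 mm. A fit to its outline matched 22 mm well and clearly ruled out 18 mm, which agrees with hole 2 refusing it.

**Not as planned:** my first squeeze on the pin, still in the tray, slid it about 2 mm along its slot. I measured it again from above before picking it up.

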